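# Pack the sample jars and snap the box shut

### The arm

A 7-joint arm with a two-finger parallel gripper is mounted at the origin on the work surface. World frame = base frame: x ahead of the robot, y to its left, z up, the work surface at z = 0. Lengths are in m, angles in degrees, forces in N, time in s.
With the tool pointing down it reaches from about 0.375 to 0.925 m from the base axis. Payload 3.1 kg.
Tool frame: the origin (TCP) lies on the mounting face of the last link; the fingertips stand 173 mm ahead of it and the grasp point (between the pads) lies 155 mm ahead of it; z points along the fingers, y is the line along which they close (so a half turn about z gives the same grasp; the last joint's range is limited). The gripper opens to 85 mm and grips with 20 to 120 N. Pads are 22 mm wide; open, the fingers measure 114 mm over their backs; the gripper's body (76 mm by 85 mm) begins 54 mm behind the grasp point. The pads swing forward as they close: fully open they stand 13 mm farther back than shut.
Start: joints at [-78.426, 21.939, 2.515, 91.553, -1.026, 66.532, -2.859], TCP at [0.192, 0.621, 0.405] pointing down, gripper open.
Joint ranges: [-149.38, 149.38], [-23.57, 123.04], [-84.95, 90], [0, 143.3], [-89.99, 269.99], [3.08, 112.72], [-163.45, 163.45]. Speed limits (degrees/s): [159.86, 159.86, 180, 180, 180, 180, 180].

### API

Orientations are given as [roll, pitch, yaw] about the fixed x, y, z axes, in that order (R = Rz(yaw) Ry(pitch) Rx(roll)).
In Python, from rig import status, get_image, job gives the robot as it stands.
- The arm moves only by the tool apply_moves, never from a script. Its argument "commands" is one flat list of numbers, 7 for each row, row after row: the turn, a rotation vector about the tool's x, y, z in rad, then the shift along the tool's x, y, z in m, then the gripper command: -1 is shut, 1 is fully open, values between are in proportion. A call has 1 to 20 rows; each row is the pose to reach, as a shift and turn from the pose commanded when the call began, along the tool's axes at that moment; what a row does not reach only later rows make up. A row lasts 1/12 s, in which the tool goes at most 41.7 mm and 7.16 degrees, less where a joint would pass 70% of its speed; a pose out of reach is approached as far as the arm can. A call with a gripper value outside its range is refused whole. The fingers move at their own pace and stop on an object; "force" is the grip in N (left out, the last holds). Time passes only in rows, so rows that repeat a pose let the fingers close. It gives the time, the measured TCP pose, the force, the opening and the grip force at its end, in the units of the state.
- status.observe(): the state, without advancing time (a new reading comes with each control period).
- get_image(name): name is "scene" or "top" or "wrist"; returns a dict with "img" (400x640x3 uint8, red, green, blue), "fx", "fy", "cx", "cy" (pixels), "rvec" (rotation vector, rad) and "tvec" (3), from world to camera coordinates, as OpenCV has them; the wrist camera has in their place "mount" (4x4, takes a point from camera to tool coordinates, whose origin is the TCP and whose axes are the flange's). Camera axes: x right, y down, z forward; pixel columns grow to the right and rows downward; lengths in m; the calibration is good to about 2 mm. A picture is of the moment at which its call begins: read the wrist's pose just before it. There is no depth.
- job.sign_off(): hands the job in; it is judged then, once.
The state is a dict: "time": time; "joint_pos": joint angles; "joint_vel": joint speeds; "tau": joint torques, N m; "position": TCP position; "tool_rot": TCP orientation; "force": force on the tool from outside, world axes, zero at the start; "torque": the same for the moment, N m; "width": finger opening in m; "grasp_force": force on a finger pad.
Only numpy, scipy, OpenCV 4.12 (cv2) and the standard library are available. Lean on these libraries where they do the work, as an engineer would, in place of code of your own. Each camera call takes 0.05 s, during which the arm holds its last target. There are 200 camera calls.

### The job

Pack the three round straight-sided jars into the blue storage box, each standing upright in the ring collar of its own size: small jar in the small collar, medium in the medium, large in the large. Then set the cover on the box and press it down until it snaps fully home. Leave the square jar and the narrow-necked bottle where they stand.

Things in the scene. Friction and masses are not known exactly. Their poses are not given: they have to be found in the camera images.
- box: fixed dark blue box base, open on top. Slab 240 (x) x 108 (y) x 6 mm, its margin the ledge for the cover; on it 3 mm walls, 216 x 84 mm outside, up to 22 mm above the bench, leaning in 3 mm at the top. Floor 6 mm above the bench. Mid each long side a pale sprung catch, 6 mm proud. Origin: centre of underside; x along its length (within 0.2 rad of straight ahead), z up. Stands left or right.
- cover: loose pale blue cover, 230 (x) x 98 (y) x 61 mm, inside 224 x 92 x 58; grip bar on top, 60 (x) x 16 (y) x 24 mm high, central. 120 g. Origin: centre of its lower edge plane; x lengthwise, z up; fits either way round, 4 mm play. Starts open side down. Laid on the box it rests on the catches 8 to 9 mm high; a push of 6 to 10 N in the middle snaps it home: lower edge on the ledge, 6 mm above the bench.
- jar_small: loose straight-sided round jar, 54 mm tall, 28 mm in diameter over its whole height: white body with a flat brown cap as wide as the body (cap = top 18 mm). 35 g. Origin: centre of its underside; z up its axis. Starts upright on the bench.
- jar_medium: loose straight-sided round jar, 54 mm tall, 40 mm in diameter over its whole height: white body with a flat brown cap as wide as the body (cap = top 18 mm). 50 g. Origin: centre of its underside; z up its axis. Starts upright on the bench.
- jar_large: loose straight-sided round jar, 54 mm tall, 52 mm in diameter over its whole height: white body with a flat brown cap as wide as the body (cap = top 18 mm). 70 g. Origin: centre of its underside; z up its axis. Starts upright on the bench.
- collar_small: fixed low white ring on the box floor, the place of the small jar. Bore 40 mm, outside 48 mm, 10 mm high. Origin: centre of its underside, on the box floor 6 mm above the bench; the jar stands on that floor inside the ring, 6 mm play all round. The three collars lie 68 mm apart in a row along the box x axis, in varying order.
- collar_medium: fixed low white ring on the box floor, the place of the medium jar. Bore 52 mm, outside 60 mm, 10 mm high. Origin: centre of its underside, on the box floor 6 mm above the bench; the jar stands on that floor inside the ring, 6 mm play all round. The three collars lie 68 mm apart in a row along the box x axis, in varying order.
- collar_large: fixed low white ring on the box floor, the place of the large jar. Bore 64 mm, outside 72 mm, 10 mm high. Origin: centre of its underside, on the box floor 6 mm above the bench; the jar stands on that floor inside the ring, 6 mm play all round. The three collars lie 68 mm apart in a row along the box x axis, in varying order.
- square_jar: bystander, to be left alone: square white jar with a square brown cap, 43 by 43 mm, 54 mm tall. Origin: centre of its underside.
- bottle: bystander, to be left alone: round white bottle, 44 mm in diameter up to 46 mm, then a sloping shoulder to a narrow neck with a brown cap 26 mm in diameter; 82 mm tall. Origin: centre of its underside. Other clutter between the jars is at most 15 mm high.
There are look-alikes about, which are no part of the job. What is shaped like the jar_small but green or yellow is not meant.

How it is judged (in metres and radians):
On the way:
1. all three jars stand in their own collars, let go, the cover still off the box (horizontal distance between jar_small and collar_small below 0.01 m and z of jar_small in the frame of box between 0.002 and 0.01 m and angle between each of jar_small, jar_medium, jar_large's own z axis and vertical below 0.1 rad and horizontal distance between jar_medium and collar_medium below 0.01 m and z of jar_medium in the frame of box between 0.002 and 0.01 m and horizontal distance between jar_large and collar_large below 0.01 m and z of jar_large in the frame of box between 0.002 and 0.01 m and linear speed of each of jar_small, jar_medium, jar_large below 0.02 m/s and contact force between the fingers and jar_small below 0.1 N and contact force between the fingers and jar_medium below 0.1 N and contact force between the fingers and jar_large below 0.1 N and horizontal distance between cover and box above 0.15 m), for 0.2 s.
At the end, for the whole second after the job is handed in: Each jar stands upright (within 0.1 rad) on the box floor in the collar of its own size (centre within 10 mm of the collar's), and the cover is snapped home on the box: centred within 8 mm, in line within 0.08 rad, level within 0.03 rad, its lower edge at most 3.5 mm above the ledge. All at rest (horizontal distance between jar_small and collar_small below 0.01 m and z of jar_small in the frame of box between 0.002 and 0.01 m and angle between each of jar_small, jar_medium, jar_large's own z axis and vertical below 0.1 rad and horizontal distance between jar_medium and collar_medium below 0.01 m and z of jar_medium in the frame of box between 0.002 and 0.01 m and horizontal distance between jar_large and collar_large below 0.01 m and z of jar_large in the frame of box between 0.002 and 0.01 m and horizontal distance between cover and box below 0.008 m and z of cover in the frame of box between 0.002 and 0.0095 m and angle between the x axis of cover and the x axis of box, either way round below 0.08 rad and angle between cover's own z axis and vertical below 0.03 rad and linear speed of each of jar_small, jar_medium, jar_large, cover below 0.02 m/s); the robot touches nothing.
It fails at once if the square jar or the bottle is shifted by more than 20 mm or tipped (distance of any of square_jar, bottle from where it was at the start of the episode above 0.02 m or angle between any of square_jar, bottle's own z axis and vertical above 0.3 rad).
It also fails if it takes over 112 s, if anything falls off the work surface, if the arm or the gripper's body presses on something with over 40 N, if the wrist force passes 120 N, or if a joint passes its speed limit or range.

## Working session

There is one attempt and no reset: what is moved stays moved. The work goes in short steps, Python scripts to look and compute and a tool call to move; the robot and the scene stay as the last step left them, time stands still between calls to the robot, and variables do not carry over. Pictures are saved under pics/ and viewed, at most 14 in all, crops included, and the job is handed in when it is done.

Besides the shell and the picture viewer there is one more tool, called after "Call:" as name(argument=value, ...) on one line, values as JSON. apply_moves: Moves the arm, as the interface text tells. Its arguments: {"type":"object","properties":{"commands":{"type":"array","items":{"type":"number"}},"force":{"type":"number"}},"required":["commands"]}

```bash
mkdir -p pics
cat > h.py <<'E'
import numpy as np, cv2
from rig import status, get_image, job
from scipy.spatial.transform import Rotation as R
def snap(name,fn):
    s=status.observe(); d=get_image(name); cv2.imwrite('pics/'+fn,d['img'][:,:,::-1]); 
    d['s']=s
    import pickle; pickle.dump(d,open('pics/'+fn+'.pkl','wb')); return d
def load(fn):
    import pickle; return pickle.load(open('pics/'+fn+'.pkl','rb'))
def cam(d):
    if 'mount' in d:
        s=d['s']; T=np.eye(4); T[:3,:3]=R.from_euler('xyz',s['tool_rot'],degrees=True).as_matrix(); T[:3,3]=s['position']
        M=T@d['mount']; return M[:3,:3],M[:3,3]
    A=cv2.Rodrigues(np.array(d['rvec'],float))[0]; return A.T,-A.T@np.array(d['tvec']).ravel()
def px(d,u,v,z):
    A,c=cam(d); r=A@np.array([(u-d['cx'])/d['fx'],(v-d['cy'])/d['fy'],1]); return c+r*(z-c[2])/r[2]
def proj(d,p):
    A,c=cam(d); q=A.T@(np.array(p)-c); return d['fx']*q[0]/q[2]+d['cx'],d['fy']*q[1]/q[2]+d['cy']
E
python3 - <<'E'
from h import *
for n in ['top','scene']:
    d=snap(n,n+'0.png'); print(n,cam(d),d['fx'])
print(status.observe())
E
```

```text
top (array([[-0.01914926, -0.97621566,  0.21595438],
       [-0.99981095,  0.0179686 , -0.00742941],
       [ 0.0033723 , -0.21605582, -0.97637519]]), array([0.41419977, 0.01257278, 0.833418  ])) 418.14957777136283
scene (array([[-0.86222587,  0.33744403, -0.37775398],
       [ 0.50605895,  0.54193412, -0.6709782 ],
       [-0.02169981, -0.76970055, -0.6380362 ]]), array([0.82845133, 0.45670498, 0.49486166])) 369.5565899230945
{'time': 0.1, 'joint_pos': array([-78.42649741,  21.98891604,   2.51238265,  91.64066159,
        -1.02661062,  66.53016291,  -2.8585215 ]), 'joint_vel': array([-0.04561743, -0.13473432,  0.06985313, -0.15042356, -0.03060411,
       -0.01872869,  0.00232047]), 'tau': array([ 2.77683852e-03, -4.34726608e+01,  1.02933146e+00, -2.50457865e+01,
        1.08783989e-02,  5.40990470e-03, -1.74345903e-06]), 'position': array([0.19181642, 0.62059362, 0.40338918]), 'tool_rot': array([-1.79862915e+02,  6.60100271e-03,  1.62826996e+02]), 'force': array([ 0.29805934,  0.39876282, -0.18879695]), 'torque': array([ 0.00980154,  0.04476411, -0.01291333]), 'grasp_force': 0.0, 'width': 0.08521237007343371}
```

View pics/top0.png

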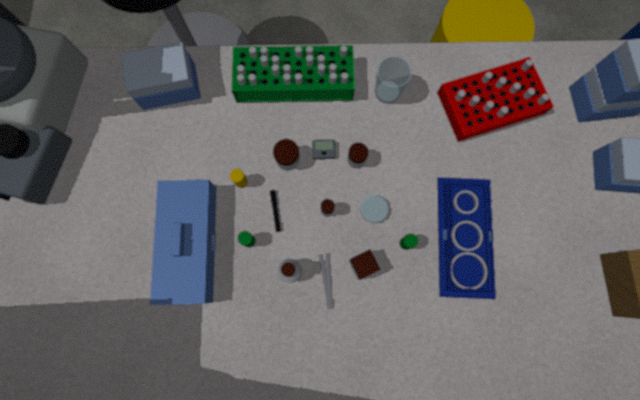

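View pics/scene0.png

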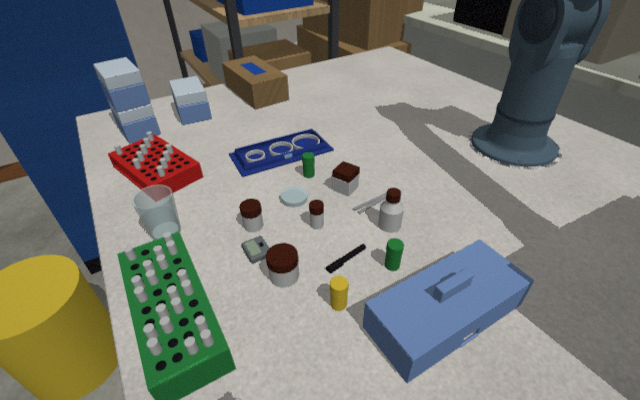

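The top view shows these candidates:
- **Round jars:** large (286,152), medium (358,153) and small (328,207), all with brown caps.
- **Leave alone:** square jar (365,264), bottle (289,270), and the look-alikes: yellow (238,177), green (246,239) and (409,241).
- **Box and cover:** the box is on the right (466,237). Its collars from top to bottom are small (466,202), medium (467,235) and large (468,270). The cover is at (183,241).

I'll check these in an enlarged crop.

Run:
```python
from h import *
d=load('top0.png'); i=d['img'][:,:,::-1]
cv2.imwrite('pics/c1.png',np.hstack([cv2.resize(i[130:310,225:385],None,fx=3.2,fy=3.2,interpolation=2),cv2.resize(i[170:310,430:500],None,fx=4,fy=576/140,interpolation=2)]))
for n,u,v,z in [('L',286,152,.054),('M',358,153,.054),('S',328,207,.054),('cs',466,202,.016),('cm',467,235,.016),('cl',468.5,270,.016),('sq',365,264,.054),('bot',288,270,.082),('g1',246,239,.05),('g2',409,241,.05),('y',238,177,.05)]: print(n,px(d,u,v,z).round(4))
```

```text
L [0.6775 0.0752 0.054 ]
M [ 0.6729 -0.0655  0.054 ]
S [ 0.5665 -0.0044  0.054 ]
cs [ 0.579  -0.2813  0.016 ]
cm [ 0.5128 -0.2771  0.016 ]
cl [ 0.4451 -0.2736  0.016 ]
sq [ 0.4581 -0.0703  0.054 ]
bot [0.4486 0.0695 0.082 ]
g1 [0.509  0.1506 0.05  ]
g2 [ 0.4995 -0.155   0.05  ]
y [0.6297 0.1685 0.05  ]
```

View pics/c1.png

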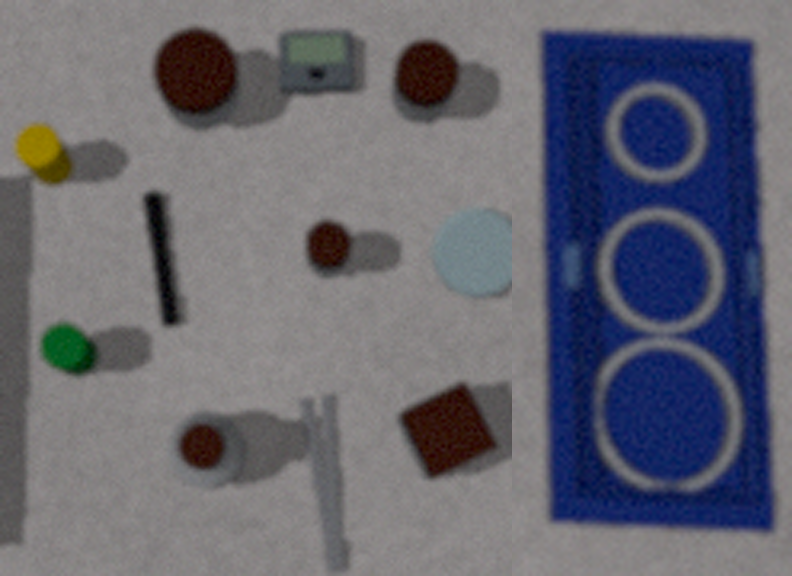

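Brown-capped round jars only: S (328,207), M (358,152) and L (287,152). The green and yellow look-alikes and the square jar are ruled out by colour and shape, and the bottle by its light shoulder. Next I work out the box and cover poses and the first move.

```bash
cat >> h.py <<'E'
YAW=176.6
def go(x,y,z,yaw=YAW):
    s=status.observe(); A=R.from_euler('xyz',s['tool_rot'],degrees=True); B=R.from_euler('xyz',[180,0,yaw],degrees=True)
    print('pose',np.round(s['position'],4),np.round(s['tool_rot'],2),'t',round(s['time'],2),'F',np.round(s['force'],1),'w',round(s['width'],4),
     '\n rot',(A.inv()*B).as_rotvec().round(4),'shift',A.inv().apply(np.array([x,y,z])-s['position']).round(4))
E
python3 - <<'E'
from h import *
d=load('top0.png')
c=np.array([px(d,u,v,.006)[:2] for u,v in [(437.5,177.8),(439.75,296.4),(495.25,298.3),(490,179.7)]])
print(c,c.mean(0)); 
for a,b in [(0,1),(3,2),(0,3),(1,2)]: e=c[a]-c[b]; print(np.hypot(*e),np.degrees(np.arctan2(e[1],e[0])))
for u,v in [(286.6,151.9),(358.4,152.5),(327.8,206.9)]: print(px(d,u,v,.054))
for u,v in [(466,202.1),(467,235.6),(469.3,270.9)]: print(px(d,u,v,.016))
go(.5665,-.0044,.36)
E
```

```text
[[ 0.63262205 -0.23120447]
 [ 0.39641337 -0.21688993]
 [ 0.39080362 -0.32357226]
 [ 0.62663836 -0.33849152]] [ 0.51161935 -0.27753954]
0.23664202314402694 -3.4679547316650536
0.236306178765877 -3.6197914358998102
0.10745377996913702 86.8077645820626
0.10682972484956332 86.98994681374211
[0.6776528 0.0740368 0.054    ]
[ 0.6738932  -0.06629983  0.054     ]
[ 0.56665733 -0.00406781  0.054     ]
[ 0.5787545  -0.28130716  0.016     ]
[ 0.51162325 -0.27698     0.016     ]
[ 0.44331918 -0.27498638  0.016     ]
pose [0.1918 0.6206 0.4034] [-1.7986e+02  1.0000e-02  1.6283e+02] t 0.1 F [ 0.3  0.4 -0.2] w 0.0852 
 rot [-2.400e-03 -2.000e-04 -2.404e-01] shift [-0.5425 -0.4864  0.0446]
```

Call:
apply_moves(commands=[0,0,-0.24,-0.5425,-0.4865,0.0445,1,0,0,-0.24,-0.5425,-0.4865,0.0445,1,0,0,-0.24,-0.5425,-0.4865,0.0445,1,0,0,-0.24,-0.5425,-0.4865,0.0445,1,0,0,-0.24,-0.5425,-0.4865,0.0445,1,0,0,-0.24,-0.5425,-0.4865,0.0445,1,0,0,-0.24,-0.5425,-0.4865,0.0445,1,0,0,-0.24,-0.5425,-0.4865,0.0445,1,0,0,-0.24,-0.5425,-0.4865,0.0445,1,0,0,-0.24,-0.5425,-0.4865,0.0445,1,0,0,-0.24,-0.5425,-0.4865,0.0445,1,0,0,-0.24,-0.5425,-0.4865,0.0445,1,0,0,-0.24,-0.5425,-0.4865,0.0445,1,0,0,-0.24,-0.5425,-0.4865,0.0445,1,0,0,-0.24,-0.5425,-0.4865,0.0445,1,0,0,-0.24,-0.5425,-0.4865,0.0445,1,0,0,-0.24,-0.5425,-0.4865,0.0445,1,0,0,-0.24,-0.5425,-0.4865,0.0445,1,0,0,-0.24,-0.5425,-0.4865,0.0445,1,0,0,-0.24,-0.5425,-0.4865,0.0445,1])

```text
time: 1.77
position: [0.5667, -0.006, 0.3596]
tool_rot: [-179.9, -0.1, 176.3]
force: [-0.1, 0.9, -0.6]
width: 0.0853
grasp_force: 0.0
```

Run:
```python
from h import *
d=snap('wrist','w1.png'); go(.5667,-.0041,.197); print(np.round(status.observe()['joint_pos']))
for p in [(.5667,-.0041,.054),(.6739,-.0663,.054),(.6777,.074,.054)]: print(proj(d,p))
```

```text
pose [ 0.5663 -0.0039  0.3595] [ 1.7999e+02 -1.0000e-01  1.7653e+02] t 1.82 F [-0.7 -0.5  0. ] w 0.0855 
 rot [ 0.0002 -0.0017 -0.0013] shift [-0.0007 -0.0002  0.1625]
[-27.  17.  27. 107.  -9.  59.  90.]
(np.float64(319.4673908816121), np.float64(192.78492230335186))
(np.float64(270.7662353193187), np.float64(286.78197745320074))
(np.float64(394.0151589492744), np.float64(282.9742037326056))
```

View pics/w1.png

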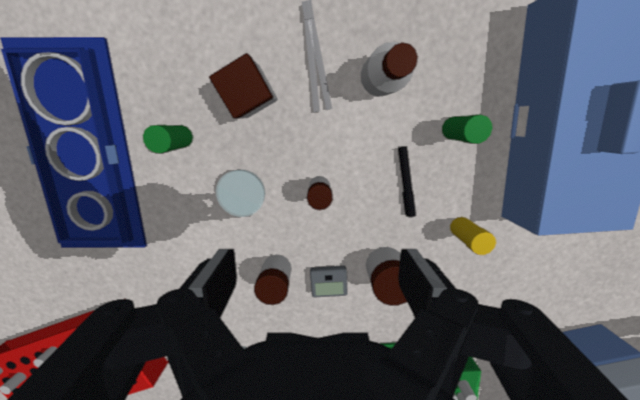

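The small jar is at (319,196), against a prediction of (319,193). The medium and large jars match to about 3 px. Now grasping the small jar.

Call:
apply_moves(commands=[0,0,0,-0.0015,0,0.163,1,0,0,0,-0.0015,0,0.163,1,0,0,0,-0.0015,0,0.163,1,0,0,0,-0.0015,0,0.163,1,0,0,0,-0.0015,0,0.163,1,0,0,0,-0.0015,0,0.163,1,0,0,0,-0.0015,0,0.163,-1,0,0,0,-0.0015,0,0.163,-1,0,0,0,-0.0015,0,0.163,-1,0,0,0,-0.0015,0,0.163,-1,0,0,0,-0.0015,0,0.163,-1,0,0,0,-0.0015,0,0.163,-1,0,0,0,-0.0015,0,0.163,-1,0,0,0,-0.0015,0,0.163,-1,0,0,0,-0.0015,0,0.163,-1], force=30)

```text
time: 3.07
position: [0.5692, -0.0041, 0.1992]
tool_rot: [179.9, 0.2, 176.6]
force: [-1.6, -0.1, 7.4]
width: 0.027
grasp_force: 29.2
```

Run:
```python
from h import *
go(.5788,-.2813,.33)
```

```text
pose [ 0.5692 -0.0041  0.1992] [179.93   0.18 176.56] t 3.07 F [-1.6 -0.1  7.4] w 0.027 
 rot [ 0.0011  0.0031 -0.0007] shift [-0.0266 -0.276  -0.131 ]
```

Call:
apply_moves(commands=[0,0,0,0,0,-0.13,-1,0,0,0,0,0,-0.13,-1,0,0,0,0,0,-0.13,-1,0,0,0,0,0,-0.13,-1,0,0,0,-0.0275,-0.276,-0.13,-1,0,0,0,-0.0275,-0.276,-0.13,-1,0,0,0,-0.0275,-0.276,-0.13,-1,0,0,0,-0.0275,-0.276,-0.13,-1,0,0,0,-0.0275,-0.276,-0.13,-1,0,0,0,-0.0275,-0.276,-0.13,-1,0,0,0,-0.0275,-0.276,-0.13,-1,0,0,0,-0.0275,-0.276,-0.13,-1,0,0,0,-0.0275,-0.276,-0.13,-1,0,0,0,-0.0275,-0.276,-0.13,-1,0,0,0,-0.0275,-0.276,-0.13,-1])

```text
time: 4.32
position: [0.5797, -0.279, 0.3267]
tool_rot: [179.9, -0.0, 176.7]
force: [0.3, 0.5, -0.0]
width: 0.0269
grasp_force: 29.9
```

Run:
```python
from h import *
d=snap('wrist','w2.png'); go(.58,-.2815,.23)
b=np.array([.5116,-.2775])
for k in(-1,0,1): 
  p=b+k*.068*np.array([np.cos(-.0602),np.sin(-.0602)]); print(p,proj(d,(*p,.016)))
```

```text
pose [ 0.5798 -0.2788  0.3268] [ 1.7990e+02 -2.0000e-02  1.7677e+02] t 4.37 F [ 0.7  1.  -1. ] w 0.027 
 rot [ 0.0018 -0.0003  0.003 ] shift [-0.0004 -0.0029  0.0968]
[ 0.44372318 -0.27340887] (np.float64(314.48359419567043), np.float64(45.71507405387513))
[ 0.5116 -0.2775] (np.float64(314.3689268883503), np.float64(123.75226396839567))
[ 0.57947682 -0.28159113] (np.float64(314.26963719048), np.float64(191.32417430921413))
```

View pics/w2.png

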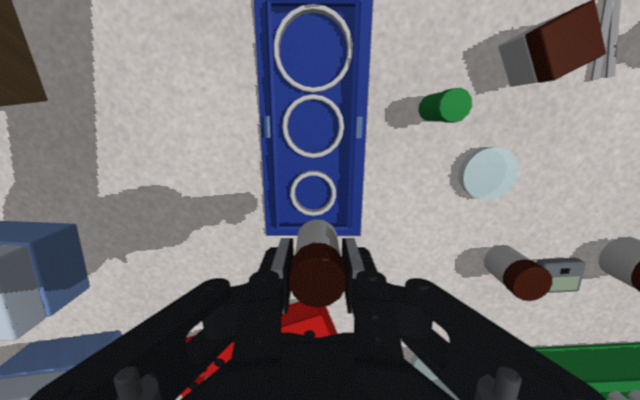

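Run:
```python
from h import *
d=load('w2.png'); cv2.imwrite('pics/c2.png',cv2.resize(d['img'][200:320,250:390,::-1],None,fx=4,fy=4,interpolation=2))
print(px(d,318,275,.1816),px(d,313,193,.016),px(d,313,126,.016),px(d,313,48,.016))
```

```text
[ 0.57741514 -0.278415    0.1816    ] [ 0.58120967 -0.28302461  0.016     ] [ 0.51363669 -0.27895961  0.016     ] [ 0.44549742 -0.27486054  0.016     ]
```

View pics/c2.png

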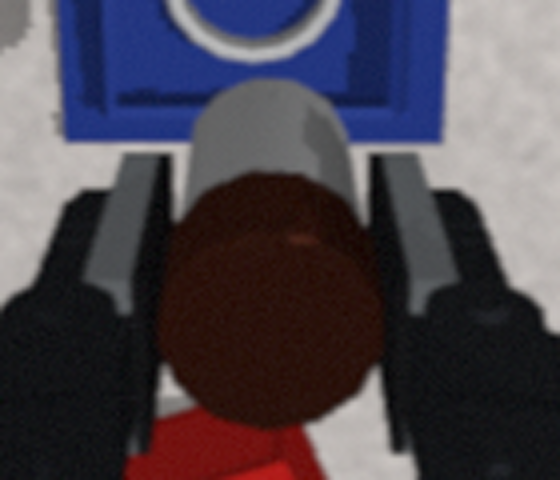

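Call:
apply_moves(commands=[0,0,0,-0.001,-0.0037,0,-1,0,0,0,-0.001,-0.0037,0.04,-1,0,0,0,-0.001,-0.0037,0.08,-1,0,0,0,-0.001,-0.0037,0.1,-1,0,0,0,-0.001,-0.0037,0.11,-1,0,0,0,-0.001,-0.0037,0.116,-1,0,0,0,-0.001,-0.0037,0.121,-1,0,0,0,-0.001,-0.0037,0.121,-1,0,0,0,-0.001,-0.0037,0.121,-1])

```text
time: 5.12
position: [0.5807, -0.2854, 0.2078]
tool_rot: [-179.9, 0.2, 176.6]
force: [0.1, -0.3, 0.3]
width: 0.0269
grasp_force: 29.9
```

Call:
apply_moves(commands=[0,0,0,0,0.002,0.002,-1,0,0,0,0,0.002,0.002,-1,0,0,0,0,0.002,0.002,-1,0,0,0,0,0.002,0.002,0.3,0,0,0,0,0.002,0.002,0.3,0,0,0,0,0.002,0.002,0.3,0,0,0,0,0.002,0.002,0.3,0,0,0,0,0.002,-0.038,0.3,0,0,0,0,0.002,-0.078,0.3,0,0,0,0,0.002,-0.118,0.3,0,0,0,0,0.002,-0.118,0.3,0,0,0,0,0.002,-0.118,0.3])

```text
time: 6.12
position: [0.5811, -0.2842, 0.3281]
tool_rot: [-179.9, 0.4, 176.6]
force: [-1.0, 0.2, -1.1]
width: 0.0554
grasp_force: 0.0
```

Run:
```python
from h import *
d=snap('top','t1.png'); d=snap('wrist','w3.png'); go(.674,-.0663,.33); print(proj(d,(.5812,-.283,.06)))
i=load('t1.png')['img'][170:310,430:500,::-1]; j=d['img'][...,::-1]
cv2.imwrite('pics/c3.png',np.hstack([cv2.resize(i,(200,400)),j[:,:560]]))
```

```text
pose [ 0.5796 -0.2826  0.3236] [ 1.7995e+02 -6.0000e-02  1.7658e+02] t 6.22 F [-0.5  0.7 -0.7] w 0.0555 
 rot [ 0.0008 -0.001  -0.0004] shift [-0.0813  0.2216 -0.0063]
(np.float64(317.80833544222907), np.float64(204.48647529406605))
```

View pics/c3.png

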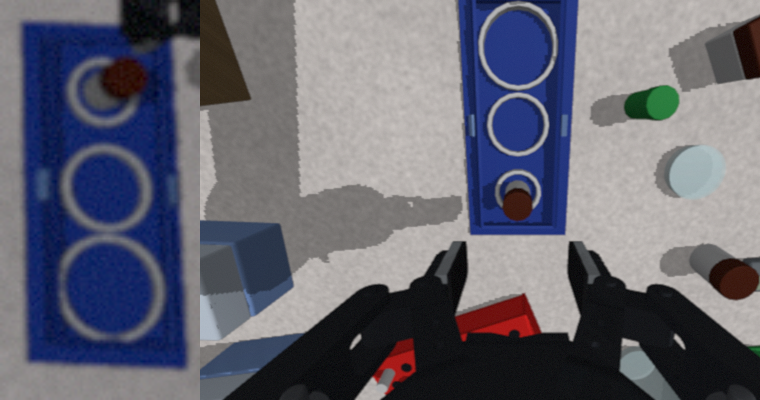

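The small jar is in its collar: cap at (317,204), right where predicted. Now the medium jar.

Call:
apply_moves(commands=[0,0,0,-0.0815,0.2215,0,1,0,0,0,-0.0815,0.2215,0,1,0,0,0,-0.0815,0.2215,0,1,0,0,0,-0.0815,0.2215,0,1,0,0,0,-0.0815,0.2215,0,1,0,0,0,-0.0815,0.2215,0,1,0,0,0,-0.0815,0.2215,0,1,0,0,0,-0.0815,0.2215,0,1,0,0,0,-0.0815,0.2215,0.126,1,0,0,0,-0.0815,0.2215,0.126,1,0,0,0,-0.0815,0.2215,0.126,1,0,0,0,-0.0815,0.2215,0.126,1,0,0,0,-0.0815,0.2215,0.126,1,0,0,0,-0.0815,0.2215,0.126,1])

```text
time: 7.38
position: [0.6746, -0.0688, 0.1991]
tool_rot: [-179.9, 0.0, 176.4]
force: [0.6, 0.3, 0.7]
width: 0.0853
grasp_force: 0.0
```

Run:
```python
from h import *
go(.674,-.0663,.197)
```

```text
pose [ 0.6746 -0.0688  0.1991] [-1.7992e+02  4.0000e-02  1.7644e+02] t 7.38 F [0.6 0.3 0.7] w 0.0853 
 rot [-0.0014  0.0008 -0.0029] shift [0.0008 0.0025 0.0021]
```

Call:
apply_moves(commands=[0,0,0,0,0.0015,0,-1,0,0,0,0,0.0015,0,-1,0,0,0,0,0.0015,0,-1,0,0,0,0,0.0015,0,-1,0,0,0,0,0.0015,0,-1,0,0,0,0,0.0015,0,-1,0,0,0,0,0.0015,0,-1,0,0,0,0,0.0015,0,-1])

```text
time: 8.05
position: [0.6758, -0.0653, 0.2006]
tool_rot: [180.0, 0.2, 176.6]
force: [-0.9, 0.1, 6.2]
width: 0.039
grasp_force: 29.7
```

Run:
```python
from h import *
go(.513,-.2785,.33)
```

```text
pose [ 0.6758 -0.0653  0.2006] [179.97   0.2  176.58] t 8.05 F [-0.9  0.1  6.2] w 0.039 
 rot [ 0.0006  0.0036 -0.0003] shift [ 0.1493 -0.2224 -0.1301]
```

Call:
apply_moves(commands=[0,0,0,0,0,-0.13,-1,0,0,0,0,0,-0.13,-1,0,0,0,0,0,-0.13,-1,0,0,0,0,0,-0.13,-1,0,0,0,0.149,-0.2225,-0.13,-1,0,0,0,0.149,-0.2225,-0.13,-1,0,0,0,0.149,-0.2225,-0.13,-1,0,0,0,0.149,-0.2225,-0.13,-1,0,0,0,0.149,-0.2225,-0.13,-1,0,0,0,0.149,-0.2225,-0.13,-1,0,0,0,0.149,-0.2225,-0.13,-1,0,0,0,0.149,-0.2225,-0.13,-1,0,0,0,0.149,-0.2225,-0.13,-1,0,0,0,0.149,-0.2225,-0.13,-1,0,0,0,0.149,-0.2225,-0.13,-1])

```text
time: 9.3
position: [0.514, -0.2764, 0.328]
tool_rot: [179.9, 0.0, 176.8]
force: [0.5, -0.2, -1.7]
width: 0.0391
grasp_force: 30.6
```

Run:
```python
from h import *
d=snap('wrist','w4.png'); go(.513,-.2785,.207)
cv2.imwrite('pics/c4.png',cv2.resize(d['img'][0:330,200:440,::-1],None,fx=1.8,fy=1.8,interpolation=2))
z=d['s']['position'][2]-.2006+.054;print(z,proj(d,(*d['s']['position'][:2],z)))
```

```text
pose [ 0.5141 -0.2764  0.328 ] [1.7995e+02 2.0000e-02 1.7680e+02] t 9.35 F [ 0.4  0.5 -1.1] w 0.0392 
 rot [0.0008 0.0003 0.0035] shift [ 0.001  -0.0023  0.121 ]
0.18140243222404334 (np.float64(317.2949100314752), np.float64(277.3434768918926))
```

View pics/c4.png

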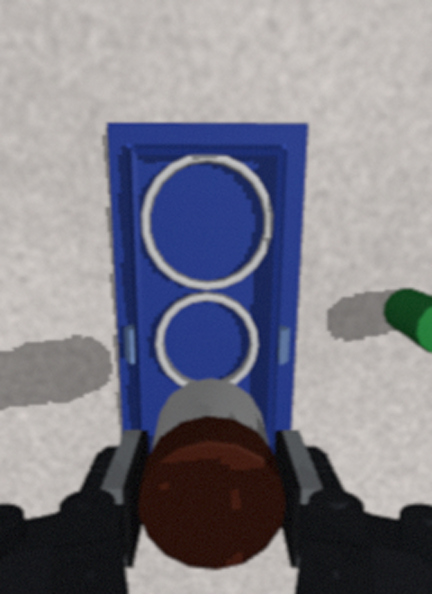

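The medium jar is held and the collar centre is at about (315,189). I need a shift of about 2 mm in x and −2 mm in y, then lower.

Call:
apply_moves(commands=[0,0,0,0.002,-0.002,0,-1,0,0,0,0.002,-0.002,0.04,-1,0,0,0,0.002,-0.002,0.08,-1,0,0,0,0.002,-0.002,0.1,-1,0,0,0,0.002,-0.002,0.11,-1,0,0,0,0.002,-0.002,0.117,-1,0,0,0,0.002,-0.002,0.123,-1,0,0,0,0.002,-0.002,0.123,-1,0,0,0,0.002,-0.002,0.123,-1])

```text
time: 10.1
position: [0.5117, -0.2811, 0.2069]
tool_rot: [-179.9, 0.2, 176.6]
force: [-0.1, 0.9, -0.4]
width: 0.0392
grasp_force: 30.6
```

Call:
apply_moves(commands=[0,0,0,0,0.001,0,0.5,0,0,0,0,0.001,0,0.5,0,0,0,0,0.001,0,0.5,0,0,0,0,0.001,0,0.5,0,0,0,0,0.001,-0.04,0.5,0,0,0,0,0.001,-0.08,0.5,0,0,0,0,0.001,-0.12,1,0,0,0,0,0.001,-0.12,1,0,0,0,0,0.001,-0.12,1])

```text
time: 10.85
position: [0.5118, -0.2803, 0.3287]
tool_rot: [-179.9, 0.4, 176.6]
force: [0.4, -0.5, -0.6]
width: 0.0853
grasp_force: 0.0
```

Run:
```python
from h import *
go(.6775,.0745,.33)
```

```text
pose [ 0.5118 -0.2803  0.3287] [-179.89    0.43  176.56] t 10.85 F [ 0.4 -0.5 -0.6] w 0.0853 
 rot [-0.0019  0.0074 -0.0006] shift [-0.1442  0.3641 -0.0009]
```

Call:
apply_moves(commands=[0,0,0,-0.1445,0.363,0,1,0,0,0,-0.1445,0.363,0,1,0,0,0,-0.1445,0.363,0,1,0,0,0,-0.1445,0.363,0,1,0,0,0,-0.1445,0.363,0,1,0,0,0,-0.1445,0.363,0,1,0,0,0,-0.1445,0.363,0,1,0,0,0,-0.1445,0.363,0,1,0,0,0,-0.1445,0.363,0,1,0,0,0,-0.1445,0.363,0,1,0,0,0,-0.1445,0.363,0,1,0,0,0,-0.1445,0.363,0.128,1,0,0,0,-0.1445,0.363,0.128,1,0,0,0,-0.1445,0.363,0.128,1,0,0,0,-0.1445,0.363,0.128,1,0,0,0,-0.1445,0.363,0.128,1,0,0,0,-0.1445,0.363,0.128,1])

```text
time: 12.27
position: [0.6768, 0.0731, 0.1979]
tool_rot: [-179.9, 0.0, 176.5]
force: [0.8, -1.1, -0.3]
width: 0.0853
grasp_force: 0.0
```

Call:
apply_moves(commands=[0,0,0,-0.001,0,0,-1,0,0,0,-0.001,0,0,-1,0,0,0,-0.001,0,0,-1,0,0,0,-0.001,0,0,-1,0,0,0,-0.001,0,0,-1,0,0,0,-0.001,0,0,-1,0,0,0,-0.001,0,0,-1,0,0,0,-0.001,0,0,-1])

```text
time: 12.93
position: [0.6791, 0.0742, 0.2005]
tool_rot: [179.9, 0.3, 176.6]
force: [-0.8, -0.5, 7.5]
width: 0.0509
grasp_force: 31.8
```

Run:
```python
from h import *
go(.4445,-.2742,.33)
```

```text
pose [0.6791 0.0742 0.2005] [179.92   0.3  176.57] t 12.93 F [-0.8 -0.5  7.5] w 0.0509 
 rot [ 0.0013  0.0053 -0.0006] shift [ 0.2127 -0.3617 -0.1311]
```

Call:
apply_moves(commands=[0,0,0,0,0,-0.13,-1,0,0,0,0,0,-0.13,-1,0,0,0,0,0,-0.13,-1,0,0,0,0,0,-0.13,-1,0,0,0,0.213,-0.362,-0.13,-1,0,0,0,0.213,-0.362,-0.13,-1,0,0,0,0.213,-0.362,-0.13,-1,0,0,0,0.213,-0.362,-0.13,-1,0,0,0,0.213,-0.362,-0.13,-1,0,0,0,0.213,-0.362,-0.13,-1,0,0,0,0.213,-0.362,-0.13,-1,0,0,0,0.213,-0.362,-0.13,-1,0,0,0,0.213,-0.362,-0.13,-1,0,0,0,0.213,-0.362,-0.13,-1,0,0,0,0.213,-0.362,-0.13,-1,0,0,0,0.213,-0.362,-0.13,-1,0,0,0,0.213,-0.362,-0.13,-1,0,0,0,0.213,-0.362,-0.13,-1])

```text
time: 14.43
position: [0.4442, -0.2729, 0.3273]
tool_rot: [179.9, 0.0, 176.7]
force: [-0.3, 0.2, -1.7]
width: 0.051
grasp_force: 32.1
```

Run:
```python
from h import *
d=snap('wrist','w5.png'); go(.4445,-.2745,.207)
print(proj(d,(.445,-.2746,.016)))
z=d['s']['position'][2]-.2005+.054;print(z,proj(d,(*d['s']['position'][:2],z)))
cv2.imwrite('pics/c5.png',cv2.resize(d['img'][60:360,180:460,::-1],None,fx=2,fy=2,interpolation=2))
```

```text
pose [ 0.4445 -0.2725  0.3272] [1.7996e+02 3.0000e-02 1.7678e+02] t 14.48 F [-0.6  1.  -1.7] w 0.051 
 rot [0.0008 0.0005 0.0032] shift [-0.     -0.0021  0.1202]
(np.float64(315.4523786569115), np.float64(191.6923898242807))
0.18076090895705166 (np.float64(317.33860187641824), np.float64(277.36798661544407))
```

View pics/c5.png

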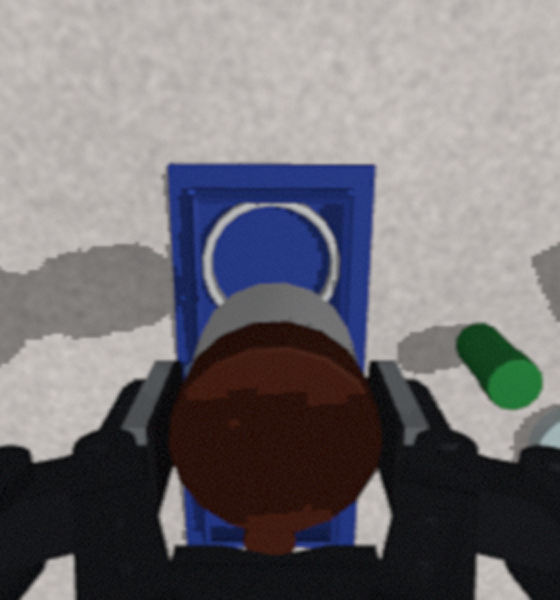

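Call:
apply_moves(commands=[0,0,0,-0.0005,-0.0005,0,-1,0,0,0,-0.0005,-0.0005,0.04,-1,0,0,0,-0.0005,-0.0005,0.08,-1,0,0,0,-0.0005,-0.0005,0.1,-1,0,0,0,-0.0005,-0.0005,0.11,-1,0,0,0,-0.0005,-0.0005,0.117,-1,0,0,0,-0.0005,-0.0005,0.122,-1,0,0,0,-0.0005,-0.0005,0.122,-1,0,0,0,-0.0005,-0.0005,0.122,-1])

```text
time: 15.23
position: [0.4451, -0.2755, 0.2069]
tool_rot: [-179.9, 0.2, 176.6]
force: [0.7, 0.3, -1.0]
width: 0.0512
grasp_force: 32.1
```

Call:
apply_moves(commands=[0,0,0,0,0,0,0.8,0,0,0,0,0,0,0.8,0,0,0,0,0,0,0.8,0,0,0,0,0,0,0.8,0,0,0,0,0,-0.04,0.8,0,0,0,0,0,-0.08,0.8,0,0,0,0,0,-0.12,1,0,0,0,-0.08,0.2,-0.14,1,0,0,0,-0.08,0.2,-0.14,1,0,0,0,-0.08,0.2,-0.14,1,0,0,0,-0.08,0.2,-0.14,1,0,0,0,-0.08,0.2,-0.14,1,0,0,0,-0.08,0.2,-0.14,1,0,0,0,-0.08,0.2,-0.14,1])

```text
time: 16.4
position: [0.5373, -0.0747, 0.3455]
tool_rot: [179.9, 0.1, 177.1]
force: [-0.2, 0.2, 0.5]
width: 0.0855
grasp_force: 0.0
```

Run:
```python
from h import *
d=snap('top','t2.png'); i=d['img'][:,:,::-1]
cv2.imwrite('pics/c6.png',np.hstack([cv2.resize(i[170:310,140:225],None,fx=4.2,fy=4.2,interpolation=2),cv2.resize(i[170:310,430:500],None,fx=4.2,fy=4.2,interpolation=2)]))
for k,n in((-1,'L'),(0,'M'),(1,'S')):
  p=(.513+k*.0679,-.2785-k*.0041,.06); u,v=proj(d,p); print(n,u,v,'crop',357+(u-430)*4.2,(v-170)*4.2)
```

```text
L 477.2539205807267 268.88353188582 crop 555.466466439052 415.310833920444
M 475.8265019144666 231.8862782730379 crop 549.4713080407596 259.9223687467592
S 474.45195889888055 196.25950825008698 crop 543.6982273752983 110.28993465036532
```

View pics/c6.png

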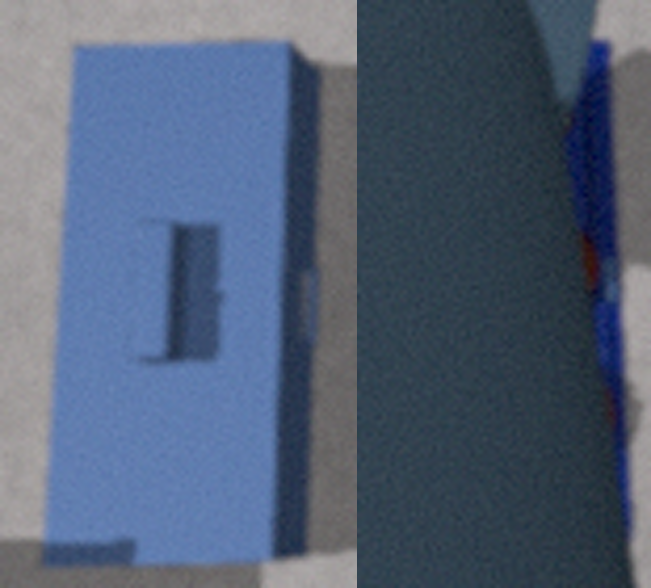

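Run:
```python
from h import *
d=load('t2.png')
c=np.array([px(d,140+u/4.2,170+v/4.2,.061)[:2] for u,v in [(74,45),(42,565),(272,558),(290,42)]])
print(c,c.mean(0)); 
for a,b in [(0,1),(3,2),(0,3),(1,2)]: e=c[a]-c[b]; print(np.hypot(*e),np.degrees(np.arctan2(e[1],e[0])))
go(*c.mean(0),.37)
```

```text
[[0.62210312 0.31919891]
 [0.39344279 0.31779266]
 [0.39445171 0.22013537]
 [0.62172303 0.221364  ]] [0.50793016 0.26962274]
0.22866464941088402 0.35236389630145143
0.22727464374048023 0.3097398188287802
0.09783564697975844 89.77741086495058
0.09766249817654463 90.59191513266323
pose [ 0.536  -0.0781  0.3451] [-179.99    0.    176.84] t 16.45 F [-0.3 -0.8 -0.2] w 0.0852 
 rot [-0.0002  0.      0.0042] shift [ 0.0472  0.3456 -0.0249]
```

Call:
apply_moves(commands=[0,0,-0.063,0.0475,0.346,-0.025,1,0,0,-0.063,0.0475,0.346,-0.025,1,0,0,-0.063,0.0475,0.346,-0.025,1,0,0,-0.063,0.0475,0.346,-0.025,1,0,0,-0.063,0.0475,0.346,-0.025,1,0,0,-0.063,0.0475,0.346,-0.025,1,0,0,-0.063,0.0475,0.346,-0.025,1,0,0,-0.063,0.0475,0.346,-0.025,1,0,0,-0.063,0.0475,0.346,-0.025,1,0,0,-0.063,0.0475,0.346,-0.025,1,0,0,-0.063,0.0475,0.346,-0.025,1,0,0,-0.063,0.0475,0.346,-0.025,1])

```text
time: 17.45
position: [0.5097, 0.2646, 0.3697]
tool_rot: [-179.8, -0.0, 179.9]
force: [-0.3, -0.8, -1.1]
width: 0.0852
grasp_force: 0.0
```

Run:
```python
from h import *
d=snap('wrist','w6.png'); t=snap('top','t3.png'); go(.508,.2697,.236,180.3)
for p in [(.538,.2777,.085),(.538,.2617,.085),(.478,.2777,.085),(.478,.2617,.085)]: print(proj(d,p))
i=t['img'][170:310,430:500,::-1]
for k,n in((-1,'L'),(0,'M'),(1,'S')):
  p=(.513+k*.0679,-.2785-k*.0041,.06); u,v=proj(t,p); print(n,'crop',(u-430)*200/70,(v-170)*400/140)
cv2.imwrite('pics/c7.png',np.hstack([cv2.resize(i,(200,400)),d['img'][:,50:600,::-1]]))
```

```text
pose [0.5097 0.2646 0.3699] [-1.7990e+02 -2.0000e-02  1.7986e+02] t 17.55 F [0.2 0.3 1.1] w 0.0854 
 rot [-0.0017 -0.0003 -0.0077] shift [0.0017 0.0053 0.1339]
(np.float64(331.4687139581051), np.float64(225.8588049968661))
(np.float64(315.20758869667884), np.float64(225.85467471151267))
(np.float64(332.3836080446797), np.float64(165.12941219252184))
(np.float64(315.03208631495306), np.float64(165.13463972859833))
L crop 135.0112016592191 282.52437681662855
M crop 130.93286261276162 176.81793792296546
S crop 127.00559685394443 75.02716642881995
```

View pics/c7.png

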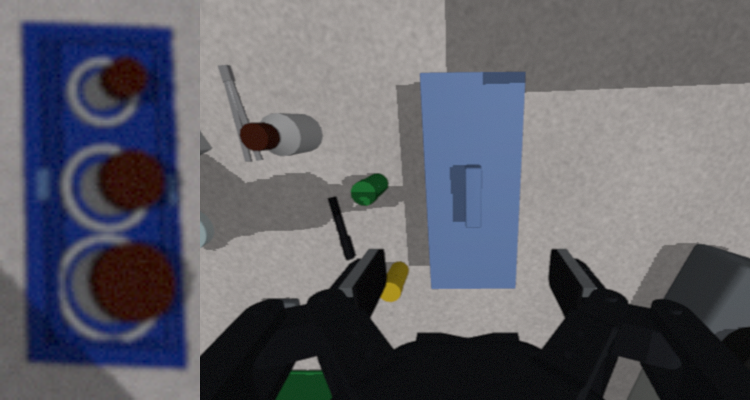

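All three jars stand in their collars, with caps within about 1.5 mm of prediction. The bar sits at columns 315–332, rows 166–227, also as predicted. Next I grasp the bar.

Call:
apply_moves(commands=[0,0,-0.007,0.001,0.005,0.04,1,0,0,-0.007,0.001,0.005,0.08,1,0,0,-0.007,0.001,0.005,0.11,1,0,0,-0.007,0.001,0.005,0.131,1,0,0,-0.007,0.001,0.005,0.131,1,0,0,-0.007,0.001,0.005,0.131,-1,0,0,-0.007,0.001,0.005,0.131,-1,0,0,-0.007,0.001,0.005,0.131,-1,0,0,-0.007,0.001,0.005,0.131,-1,0,0,-0.007,0.001,0.005,0.131,-1,0,0,-0.007,0.001,0.005,0.131,-1,0,0,-0.007,0.001,0.005,0.131,-1,0,0,-0.007,0.001,0.005,0.131,-1,0,0,-0.007,0.001,0.005,0.131,-1,0,0,-0.007,0.001,0.005,0.131,-1,0,0,-0.007,0.001,0.005,0.131,-1], force=60)

```text
time: 18.88
position: [0.5085, 0.2735, 0.2407]
tool_rot: [179.9, 0.1, -179.4]
force: [-1.2, -0.8, 5.8]
width: 0.0148
grasp_force: 61.0
```

Run:
```python
from h import *
go(.513,-.2785,.36)
```

```text
pose [0.5085 0.2735 0.2407] [ 1.7992e+02  1.2000e-01 -1.7942e+02] t 18.88 F [-1.2 -0.8  5.8] w 0.0148 
 rot [0.0014 0.002  0.0695] shift [ 0.0009 -0.5519 -0.1201]
```

Call:
apply_moves(commands=[0,0,0,0,0,-0.04,-1,0,0,0,0,0,-0.08,-1,0,0,0,0,0,-0.12,-1,0,0,0.01,0,-0.02,-0.12,-1,0,0,0.02,0,-0.06,-0.12,-1,0,0,0.03,0,-0.1,-0.12,-1,0,0,0.04,0,-0.14,-0.12,-1,0,0,0.05,0,-0.18,-0.12,-1,0,0,0.06,0,-0.22,-0.12,-1,0,0,0.0695,0,-0.26,-0.12,-1,0,0,0.0695,0,-0.3,-0.12,-1,0,0,0.0695,0,-0.34,-0.12,-1,0,0,0.0695,0,-0.38,-0.12,-1,0,0,0.0695,0,-0.42,-0.12,-1,0,0,0.0695,0,-0.46,-0.12,-1,0,0,0.0695,0,-0.5,-0.12,-1,0,0,0.0695,0,-0.53,-0.12,-1,0,0,0.0695,0,-0.552,-0.12,-1,0,0,0.0695,0,-0.552,-0.12,-1,0,0,0.0695,0,-0.552,-0.12,-1])

```text
time: 20.55
position: [0.5123, -0.2805, 0.3585]
tool_rot: [-180.0, -0.1, 176.4]
force: [0.3, 0.0, -1.0]
width: 0.0149
grasp_force: 60.0
```

Run:
```python
from h import *
d=snap('top','t4.png');w=snap('wrist','w7.png'); go(.513,-.2785,.25)
cv2.imwrite('pics/c8.png',np.hstack([cv2.resize(d['img'][160:320,420:520,::-1],(250,400)),cv2.resize(w['img'][:,:,::-1],(540,400))]))
```

```text
pose [ 0.5135 -0.2774  0.3583] [ 1.7990e+02 -7.0000e-02  1.7668e+02] t 20.65 F [-0.3  1.1 -1.3] w 0.0146 
 rot [ 0.0017 -0.0013  0.0014] shift [ 0.0003 -0.0013  0.1083]
```

View pics/c8.png

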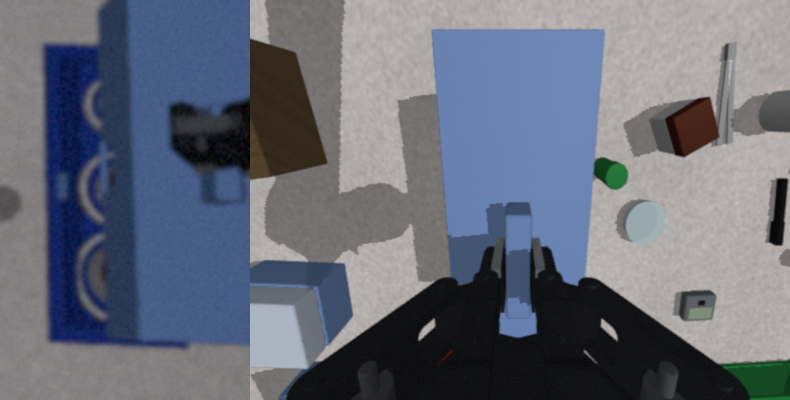

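The cover is held. Its far edge is at row 30 and the bar's end at row 203 of the wrist view. I'll check its x offset against the TCP.

Run:
```python
from h import *
w=load('w7.png'); dz=w['s']['position'][2]-.2407
p=w['s']['position']; f=640/540
a=px(w,(432-250)*f,30,.061+dz);b=px(w,(604-250)*f,30,.061+dz);c=px(w,(518-250)*f,203,.085+dz)
m=(a+b)/2; print(p,m,a-b,c); e=np.array([np.cos(np.radians(-3.4)),np.sin(np.radians(-3.4))]); print('centre from edge',m[:2]+.115*e,'from bar',c[:2]+.030*e)
go(.513,-.2785,.25)
```

```text
[ 0.51296206 -0.27854981  0.35833602] [ 0.40001561 -0.27161231  0.17863602] [-0.00570111 -0.09671312  0.        ] [ 0.47851088 -0.27632101  0.20263602]
centre from edge [ 0.51481319 -0.27843254] from bar [ 0.50845808 -0.2781002 ]
pose [ 0.5135 -0.2774  0.3583] [ 1.7990e+02 -7.0000e-02  1.7668e+02] t 20.65 F [-0.3  1.1 -1.3] w 0.0146 
 rot [ 0.0017 -0.0013  0.0014] shift [ 0.0003 -0.0013  0.1083]
```

Call:
apply_moves(commands=[0,0,0.001,0,0,0.03,-1,0,0,0.001,0,0,0.05,-1,0,0,0.001,0,0,0.065,-1,0,0,0.001,0,0,0.08,-1,0,0,0.001,0,0,0.09,-1,0,0,0.001,0,0,0.097,-1,0,0,0.001,0,0,0.101,-1,0,0,0.001,0,0,0.101,-1,0,0,0.001,0,0,0.101,-1])

```text
time: 21.4
position: [0.5138, -0.2786, 0.2587]
tool_rot: [180.0, 0.0, 176.6]
force: [0.3, 0.4, -0.7]
width: 0.0143
grasp_force: 60.0
```

Call:
apply_moves(commands=[0,0,0,0,0,0.003,-1,0,0,0,0,0,0.005,-1,0,0,0,0,0,0.006,-1,0,0,0,0,0,0.006,-1,0,0,0,0,0,0.006,-1])

```text
time: 21.82
position: [0.5142, -0.2792, 0.2536]
tool_rot: [-180.0, 0.2, 176.5]
force: [0.2, 0.7, 5.5]
width: 0.014
grasp_force: 60.9
```

Call:
apply_moves(commands=[0,0,0,0,0,0.002,-1,0,0,0,0,0,0.004,-1,0,0,0,0,0,0.006,-1,0,0,0,0,0,0.007,-1,0,0,0,0,0,0.008,-1,0,0,0,0,0,0.008,-1,0,0,0,0,0,0.008,-1])

```text
time: 22.4
position: [0.5134, -0.2791, 0.2466]
tool_rot: [179.9, -0.0, 176.5]
force: [-5.7, 3.4, 17.4]
width: 0.015
grasp_force: 62.5
```

Call:
apply_moves(commands=[0,0,0,0,0,0.002,-1,0,0,0,0,0,0.002,-1,0,0,0,0,0,0.002,-1,0,0,0,0,0,-0.001,-1,0,0,0,0,0,-0.001,0,0,0,0,0,0,-0.001,0.5,0,0,0,0,0,-0.001,0.5,0,0,0,0,0,-0.001,0.5,0,0,0,0,0,-0.001,0.5,0,0,0,0,0,-0.02,0.5,0,0,0,0,0,-0.06,0.5,0,0,0,0,0,-0.1,0.5,0,0,0,0,0.12,-0.12,0.5,0,0,0,0,0.26,-0.12,0.5,0,0,0,0,0.26,-0.12,0.5,0,0,0,0,0.26,-0.12,0.5,0,0,0,0,0.26,-0.12,0.5,0,0,0,0,0.26,-0.12,0.5,0,0,0,0,0.26,-0.12,0.5,0,0,0,0,0.26,-0.12,0.5])

```text
time: 24.07
position: [0.5295, -0.0132, 0.3639]
tool_rot: [179.9, -0.0, 177.1]
force: [0.1, 0.5, 0.2]
width: 0.064
grasp_force: 0.0
```

Run:
```python
from h import *
d=snap('top','t5.png');w=snap('scene','s5.png')
cv2.imwrite('pics/c9.png',np.hstack([cv2.resize(d['img'][150:320,420:520,::-1],(324,550),interpolation=2),cv2.resize(w['img'][90:180,220:295,::-1],(458,550),interpolation=2)]))
b=np.array([.513,-.2785]);t=np.radians(-3.45);Q=np.array([[np.cos(t),-np.sin(t)],[np.sin(t),np.cos(t)]])
for z in (.0,.009):
  for sx,sy in((1,1),(-1,1),(-1,-1),(1,-1)):
    q=b+Q@np.array([sx*.115,sy*.049]); u,v=proj(d,(*q,.067+z)); U,V=proj(w,(*q,.067+z)); print(z,np.round([(u-420)*3.24,(v-150)*3.235,324+(U-220)*6.107,(V-90)*6.111]))
```

```text
0.0 [ 94.  66. 443. 370.]
0.0 [ 105.  466. 1004.  220.]
0.0 [283. 474. 894. 123.]
0.0 [261.  73. 366. 253.]
0.009 [ 99.  62. 439. 349.]
0.009 [ 110.  467. 1004.  199.]
0.009 [290. 474. 893. 103.]
0.009 [268.  68. 362. 233.]
```

View pics/c9.png

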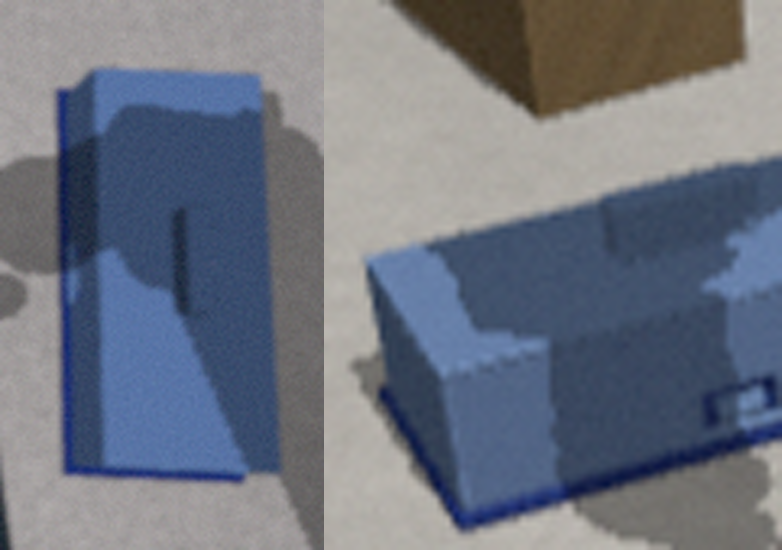

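The corners, at (443,375) and (366,258) in the scene crop, match the home height (370 and 253) and not the raised one (349 and 233). The catch also shows in the cover's window, so the cover is home and level.

```bash
python3 -c "
from rig import job; print(job.sign_off())"
```

```text
the job is handed in; nothing more can be done
None
```

The three round jars stand in their matching collars, the cover is pressed home on the box as far as the pictures and the press height show, and the job is handed in at about 24 s of the 112 s allowed; no verdict came back.

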